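# Pin the sprung pressure arm of a sanding jig open

### The job

Take the red-knobbed pin from the stand, use it to swing the jig's green sprung arm away from its rubber-faced stop until the arm is past the yellow-ringed hole, and put the pin into that hole, all the way down, so that it holds the arm open. Then let go.

Things in the scene. Friction and masses are not known exactly. Their poses are not given: they have to be found in the camera images.
- red_pin: Steel pin, red knob, hanging upright by its knob in a plywood stand (top at z = 100 mm, 3 holes 75 mm apart, any of them) beside pins with like knobs, black and blue, too short for the job. Shank 14 mm across, 76 mm long, lowest 10 mm tapering to 8 mm; above it the knob, a cylinder 30 mm across, 34 mm tall. 120 g. Origin: centre of the tip (lower end); z up to the knob.
- park_hole (a point): Mouth centre of the yellow-ringed hole in the top of the fixed aluminium jig block (240 x 220 mm, 44 mm high, any place and yaw). 18 mm across, 3 mm chamfer, 38 mm deep with a floor (a seated pin's tip is 38 mm below this point). x, y: the block's axes, z up. In this frame the arm's pivot is at (98, -49) mm; the arm's stop, 40 x 22 mm, 34 mm high, is centred at (-47, -97) mm.
- pivot (a point): Point on the arm's vertical pivot axis, level with the block's top, 110 mm from the hole; axes as park_hole. The green arm is a bar 16 mm wide, reaching 155 mm from here, underside 12 mm and top 32 mm above the block; the pivot boss and brass nut, 34 mm across, rise to 48 mm. A rubber pad 25 mm thick is on its -y side, 132 to 158 mm from here.
- press_arm (a joint): Arm angle, rad. At 0 the pad is at the stop and the arm points along the block's -x; it grows clockwise seen from above, towards +y, over the hole and beyond (limit 1.0). A spring returns it to 0: 1.3 N starts it, 3 N at 0.6 (110 mm out). Pushed on its -y side by the pin's shank it stands at about 0.6 when the pin is over the hole, and about 0.55 leaning on the seated pin.

How it is judged (in metres and radians):
At the end, for the whole second after the job is handed in: The arm is held open (above 0.4 rad) by the red-knobbed pin, which stands in the yellow-ringed hole with its tip at least 26 mm below the mouth, within 12 mm sideways, within 0.3 rad of upright, released and at rest (value of joint press_arm above 0.4 rad and z of red_pin in the frame of park_hole below -0.026 m and horizontal distance between red_pin and park_hole below 0.012 m and angle between red_pin's own z axis and vertical below 0.3 rad and linear speed of red_pin below 0.02 m/s); the robot touches nothing.
It also fails if it takes over 37 s, if anything falls off the work surface, if the arm or the gripper's body presses on something with over 40 N, if the wrist force passes 120 N, or if a joint passes its speed limit or range.

### The arm

A 6-joint arm with a two-finger parallel gripper is mounted at the origin on the work surface. World frame = base frame: x ahead of the robot, y to its left, z up, the work surface at z = 0. Lengths are in mm, angles in rad, forces in N, time in s.
With the tool pointing down it reaches from about 350 to 875 mm from the base axis. Payload 4.2 kg.
Tool frame: the origin (TCP) lies between the finger pads; the fingertips stand 17 mm ahead of it and the grasp point (between the pads) lies 2 mm behind it; z points along the fingers, y is the line along which they close (so a half turn about z gives the same grasp; the last joint's range is limited). The gripper opens to 85 mm and grips with 20 to 120 N. Pads are 22 mm wide; open, the fingers measure 114 mm over their backs; the gripper's body (76 mm by 85 mm) begins 54 mm behind the grasp point. The pads swing forward as they close: fully open they stand 13 mm farther back than shut.
Start: joints at [1.417, 0.385, 0.008, 0, -1.194, -0.259], TCP at [250.701, 572.493, 248.312] pointing down, gripper open.
Joint ranges: [-3.14, 3.14], [-1.21, 2.06], [-1.07, 1.41], [-3.16, 2.05], [-2.99, -0.16], [-3.1, 3.1]. Speed limits (rad/s): [2.79, 2.79, 3.14, 3.14, 3.14, 3.14].

### API

Orientations are given as a unit quaternion [x, y, z, w].
In Python, from bench import arm, eyes, job_done gives the robot as it stands (arm), with the cameras (eyes) and the job as plain functions.
- The arm moves only by the tool jog_arm, called in YAML: its name, and indented under it one key for each argument. Schema: {"type":"object","properties":{"ticks":{"type":"array","items":{"type":"object","properties":{"tx":{"type":"number"},"ty":{"type":"number"},"tz":{"type":"number"},"ax":{"type":"number"},"ay":{"type":"number"},"az":{"type":"number"}},"additionalProperties":false},"minItems":1,"maxItems":10},"aperture":{"type":"number"},"only":{"type":"string"},"quiet":{"type":"boolean"},"lines":{"type":"string"}},"required":["ticks"],"additionalProperties":false}. ticks is a list of rows, 1 to 10 of them, each an object with the fields tx, ty, tz (the shift in parts of the range, where 1.0 means 1000 mm), ax, ay, az (a rotation vector in shares of 2 pi rad (1.0 is 2 pi rad)); a field left out counts as zero; each row is the pose to reach, as a shift and turn from the pose commanded when the call began, along the tool's axes at that moment; what a row does not reach only later rows make up. A row lasts 1/10 s, in which the tool goes at most 50 mm and 0.15 rad, less where a joint would pass 70% of its speed; a pose out of reach is approached as far as the arm can. aperture is the finger opening in mm, set as the call begins (left out keeps the last). The fingers move at their own pace and stop on an object; the grip force is fixed at half the most. Time passes only in rows, so rows that do not move let the fingers close. The tool returns the time, the measured TCP pose, the force, the opening and the grip force at its end. only (a regular expression) keeps the lines of the reply that match it, lines (a string "A,B") keeps lines A to B, and quiet returns only ok. Shift and turn numbers lie between -1 and 1, and a call with a number outside is refused. Input that does not fit is refused with a message, and nothing moves.
- arm.read_state(): the state, without advancing time (a new reading comes with each control period).
- eyes.get_image(name): name is "side" or "top" or "wrist"; returns the picture (384x512x3 uint8, blue, green, red); there is no depth.
- eyes.get_calibration(name): a dict with "K" (3x3 intrinsics, pixels), "rvec" (rotation vector, rad) and "tvec" (3), from world to camera coordinates, as OpenCV has them. Camera axes: x right, y down, z forward; pixel columns grow to the right and rows downward; lengths in mm; the calibration is good to about 2 mm. A picture is of the moment at which its call begins: read the wrist's pose just before it. get_calibration takes no time and is no camera call; for the wrist camera it gives the pose at the moment of the call.
- job_done(): hands the job in; it is judged then, once.
The state is a dict: "clock": time; "joints": joint angles; "joint_vel": joint speeds; "joint_efforts": joint torques, N m; "position": TCP position; "ee_rot": TCP orientation; "contact_force": force on the tool from outside, world axes, zero at the start; "wrist_torque": the same for the moment, N m; "gripper_width": finger opening in mm; "grasp_force": force on a finger pad.
Only numpy, scipy, OpenCV 4.12 (cv2) and the standard library are available. Lean on these libraries where they do the work, as an engineer would, in place of code of your own. Each camera call takes 0.05 s, during which the arm holds its last target. There are 200 camera calls.

## Working session

There is one attempt and no reset: what is moved stays moved. The work goes in short steps, Python scripts to look and compute and a tool call to move; the robot and the scene stay as the last step left them, time stands still between calls to the robot, and variables do not carry over. Pictures are saved under pics/ and viewed, at most 10 in all, crops included, and the job is handed in when it is done.

```bash
ls; mkdir -p pics; python3 - <<'E'
from bench import arm, eyes, job_done
import cv2
s=arm.read_state();print(s)
for n in("top","side"):
    cv2.imwrite(f"pics/{n}0.png",eyes.get_image(n));print(n,eyes.get_calibration(n))
E
```

```text
bench.py
pics
{'clock': 0.0, 'joints': array([ 1.41657811e+00,  3.85561192e-01,  6.60379762e-03, -5.32367387e-04,
       -1.19405842e+00, -2.58622359e-01]), 'joint_vel': array([ 0.00099262, -0.00140913, -0.00055159, -0.00083195, -0.00049713,
        0.00029493]), 'joint_efforts': array([ 3.81654627e-04, -3.92293596e+01,  1.88398898e+01,  4.18622106e+00,
       -4.59960167e-03, -1.60018068e-06]), 'position': array([250.49391209, 571.9768017 , 247.20521329]), 'ee_rot': array([ 9.78750109e-01, -2.05053486e-01, -1.89165590e-04,  1.12114303e-03]), 'contact_force': array([ 0.16829173, -0.0739155 ,  0.09509163]), 'wrist_torque': array([-0.00230824, -0.0006043 , -0.01898986]), 'grasp_force': 0.0, 'gripper_width': 85.65917560709849}
top {'K': array([[383.90088695,   0.        , 248.22343085],
       [  0.        , 383.90088695, 195.36060119],
       [  0.        ,   0.        ,   1.        ]]), 'rvec': array([ 2.10116998, -2.15941009,  0.24193044]), 'tvec': array([-32.03155795, 585.53245951, 732.99075219])}
side {'K': array([[382.20811251,   0.        , 260.20980424],
       [  0.        , 382.20811251, 190.70156803],
       [  0.        ,   0.        ,   1.        ]]), 'rvec': array([ 2.15794837, -0.4734172 ,  0.2213668 ]), 'tvec': array([-533.50970133,  172.12833788,  617.47179846])}
```

View pics/top0.png

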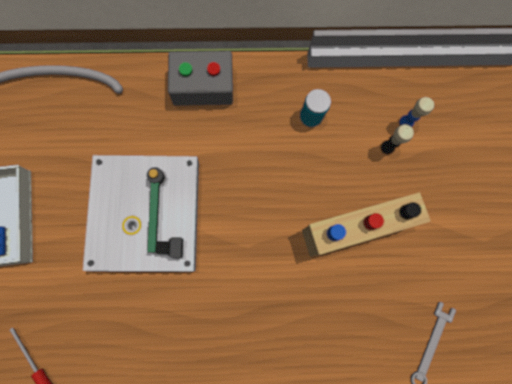

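View pics/side0.png

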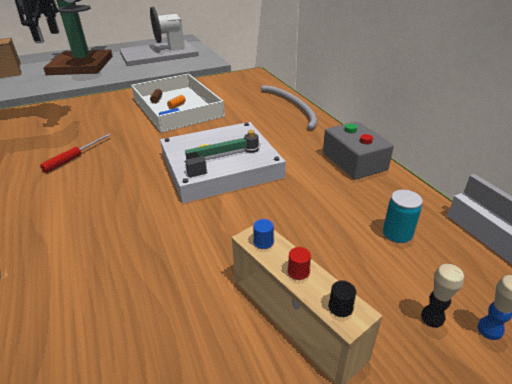

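The top view shows the jig at left, with the ring at about (131,225) and the nut at (155,174). The red knob is the middle one in the stand, at (374,221). The side view shows the same layout.

```bash
cat > h.py <<'E'
import cv2, numpy as np
from bench import arm, eyes, job_done
def cam(n):
    c=eyes.get_calibration(n); R=cv2.Rodrigues(c["rvec"])[0]; return c["K"],R,c["tvec"].ravel()
def ray(n,uv,c=None):
    K,R,t=c or cam(n); d=R.T@np.linalg.inv(K)@[uv[0],uv[1],1]; return -R.T@t,d
def onz(n,uv,z,c=None):
    o,d=ray(n,uv,c); return o+d*(z-o[2])/d[2]
def tri(a,b):
    (o1,d1),(o2,d2)=a,b
    s=np.linalg.lstsq(np.c_[d1,-d2],o2-o1,rcond=None)[0]
    p,q=o1+s[0]*d1,o2+s[1]*d2; return (p+q)/2,np.linalg.norm(p-q)
def blobs(im,lo,hi,amin=15):
    m=cv2.inRange(cv2.cvtColor(im,cv2.COLOR_BGR2HSV),lo,hi)
    n,l,st,ce=cv2.connectedComponentsWithStats(m)
    return [(ce[i].round(1),st[i]) for i in range(1,n) if st[i][4]>=amin]
E
python3 - <<'E'
from h import *
t=cv2.imread("pics/top0.png");s=cv2.imread("pics/side0.png")
for n,im in(("top",t),("side",s)):
    print(n,"red");[print(*b) for b in blobs(im,(0,170,60),(6,255,255))]
    print(n,"yel");[print(*b) for b in blobs(im,(20,90,100),(32,255,255))]
    print("green");[print(*b) for b in blobs(im,(60,80,20),(85,255,255))]
h=onz("top",(131.5,225.5),44);p=onz("top",(154,174),92);print(h,p,p-h,np.linalg.norm((p-h)[:2]))
# screws
cs=[onz("top",q,44)[:2] for q in((98,162),(189,163),(187,264),(91,263))];print(np.round(cs,1))
for q,z in(((374,221),134),((337,233),134),((411,211),134)):print(onz("top",q,z))
E
```

```text
top red
[213.1  68.7] [208  63  12  13 118]
[373.9 221. ] [365 214  18  15 210]
[ 40.5 377.4] [ 32 369  20  15 184]
top yel
[152.9 173. ] [150 170   7   8  26]
[415.5 196.9] [409 194  12   7  35]
[378.3 206.1] [356 199  43  14  85]
[422.1 207.1] [420 204   5   8  27]
[389.3 215.6] [384 209  12  14  98]
[326.9 221. ] [309 213  46  16 138]
[131.2 225.1] [122 216  19  19 131]
[352.3 223.6] [343 217  20  15 133]
[317.7 233.6] [311 227  17  16  97]
[362.7 239.1] [351 234  24  11  50]
[336.6 247.2] [328 244  17   8  30]
green
[185.1  68.8] [179  62  13  14 146]
[152.9 217.2] [148 183  11  69 507]
side red
[366.3 138.5] [361 134  12  10  82]
[ 60.2 158.6] [ 40 147  41  25 345]
[299.2 261.6] [288 247  23  32 524]
side yel
[359.2 322.2] [352 315  16  15  70]
green
[64.   3.4] [57  1 18  6 55]
[74.3 34. ] [ 61  12  27  45 650]
[350.5 127.7] [345 123  12  10  99]
[219.1 147.4] [186 139  61  17 489]
[530.21983557 192.85303997  44.        ] [625.52154479 138.50570317  92.        ] [ 95.30170922 -54.3473368   48.        ] 109.7089276073121
[[667.1 267.1]
 [660.6  75.4]
 [449.1  79.4]
 [456.7 271.3]]
[ 515.1949795  -277.16068306  134.        ]
[ 494.88128508 -206.52222773  134.        ]
[ 532.09766793 -348.62045486  134.        ]
```

Units first: shifts go in shares of 1000 mm and turns go in shares of 2 pi rad. So 336 mm / 1000 = 0.336, 292 mm / 1000 = 0.292, 1.24 rad / 6.2832 = 0.1974.

```bash
cat >> h.py <<'E'
from scipy.spatial.transform import Rotation as Ro
def delta(p,yaw):
    """tool-axes shift and rz to bring TCP to p, tool y at world angle yaw (mod pi), pointing down"""
    s=arm.read_state();R=Ro.from_quat(s["ee_rot"]).as_matrix()
    y=np.arctan2(R[1,1],R[0,1]);d=(yaw-y+np.pi/2)%np.pi-np.pi/2
    print("pos",s["position"].round(1),"d",(R.T@(np.array(p)-s["position"])).round(1),"rz",round(-d,3),"alt",round(-d+np.pi,3),round(-d-np.pi,3),"F",s["contact_force"].round(1),"q",s["joints"].round(2),"t",s["clock"])
E
python3 -c "
from h import *
print(tri(ray('top',(373.9,221)),ray('side',(299.2,261.6))))
delta((515,-277,260),-1.314)"
```

```text
(array([ 516.77694678, -281.85240065,  120.45523069]), np.float64(0.16523698304039727))
pos [250.5 572.1 247.4] d [583.  671.6 -11.3] rz -0.67 alt 2.472 -3.811 F [ 0.3 -0.9 -0.2] q [ 1.42  0.39  0.01 -0.   -1.19 -0.26] t 0.1
```

jog_arm:
  ticks:
    - {"tx":0.029, "ty":0.034, "tz":-0.001, "az":0.0191}
    - {"tx":0.058, "ty":0.067, "tz":-0.002, "az":0.0398}
    - {"tx":0.088, "ty":0.101, "tz":-0.002, "az":0.0605}
    - {"tx":0.117, "ty":0.134, "tz":-0.003, "az":0.0796}
    - {"tx":0.146, "ty":0.168, "tz":-0.004, "az":0.0987}
    - {"tx":0.175, "ty":0.202, "tz":-0.004, "az":0.1194}
    - {"tx":0.204, "ty":0.235, "tz":-0.005, "az":0.1385}
    - {"tx":0.234, "ty":0.269, "tz":-0.005, "az":0.1592}
    - {"tx":0.263, "ty":0.302, "tz":-0.006, "az":0.1783}
    - {"tx":0.292, "ty":0.336, "tz":-0.006, "az":0.1974}
  aperture: 60

```text
clock: 1.1
position: [383.3, 145.8, 254.4]
ee_rot: [-0.676, 0.737, 0.0, 0.0]
contact_force: [1.4, 0.2, -0.8]
gripper_width: 60.0
grasp_force: 0.0
```

```bash
python3 -c "
from h import *
delta((515,-277,260),-1.314)"
```

```text
pos [383.3 145.8 254.4] d [ 409.9 -167.6   -5.7] rz 1.228 alt 4.369 -1.914 F [ 1.4  0.2 -0.8] q [ 0.76  0.   -0.47 -0.   -1.1  -0.85] t 1.1
```

Scaled: 410 mm / 1000 = 0.41, -130 mm / 1000 = -0.13, 1.228 rad / 6.2832 = 0.1954.

jog_arm:
  ticks:
    - {"tx":0.045, "ty":-0.018, "az":0.0223}
    - {"tx":0.09, "ty":-0.037, "tz":-0.001, "az":0.0446}
    - {"tx":0.136, "ty":-0.056, "tz":-0.002, "az":0.0668}
    - {"tx":0.182, "ty":-0.075, "tz":-0.002, "az":0.0891}
    - {"tx":0.228, "ty":-0.093, "tz":-0.003, "az":0.1114}
    - {"tx":0.273, "ty":-0.112, "tz":-0.004, "az":0.1337}
    - {"tx":0.319, "ty":-0.13, "tz":-0.004, "az":0.156}
    - {"tx":0.364, "ty":-0.149, "tz":-0.005, "az":0.1751}
    - {"tx":0.41, "ty":-0.168, "tz":-0.006, "az":0.1954}
    - {"tx":0.41, "ty":-0.168, "tz":-0.006, "az":0.1954}

```text
clock: 2.1
position: [517.9, -279.5, 258.4]
ee_rot: [-0.126, 0.992, -0.0, -0.001]
contact_force: [-0.5, 0.8, 0.4]
gripper_width: 60.1
grasp_force: 0.0
```

```bash
python3 - <<'E'
from h import *
delta((516,-279,260),-1.314)
c=cam("wrist");im=eyes.get_image("wrist");cv2.imwrite("pics/w1.png",im)
print("cam at",-c[1].T@c[2],c[1][2])
for b in blobs(im,(0,170,60),(6,255,255)):
    print(*b);print(onz("wrist",b[0],134,c),onz("wrist",b[0],120,c))
E
```

```text
pos [ 517.9 -279.5  258.4] d [ 1.7  1.  -1.6] rz -0.004 alt 3.138 -3.145 F [-0.5  0.8  0.4] q [-0.22  0.32 -0.07  0.   -1.19 -1.1 ] t 2.1
cam at [ 441.52469398 -300.41656255  384.00009031] [ 0.29762364  0.07755068 -0.95152828]
[253.2 185.7] [ 237  166   33   40 1058]
[ 512.26361331 -282.57833789  134.        ] [ 516.22499136 -281.57939767  120.        ]
```

View pics/w1.png

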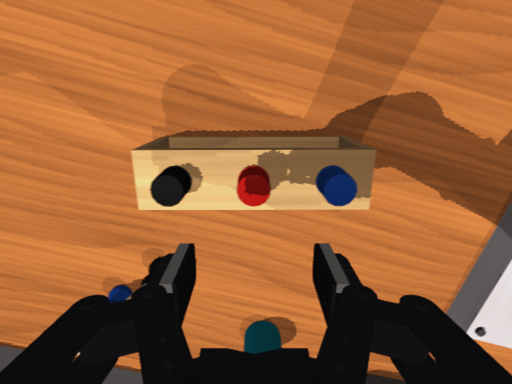

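The red knob is in the middle of the stand at pixel (253,186) with its top-face centre near (254,181), which puts it at about (516.5,-281.8). I'm descending with the fingers in line with the row.

```bash
python3 -c "
from h import *
delta((516.5,-281.8,122),-1.314)"
```

```text
pos [ 517.1 -277.3  258.5] d [  1.4  -4.4 136.5] rz -0.001 alt 3.141 -3.142 F [-1.1  0.8 -0.2] q [-0.22  0.31 -0.07 -0.   -1.19 -1.1 ] t 2.15
```

Scaled: 137 mm / 1000 = 0.137, 130 mm / 1000 = 0.13.

jog_arm:
  ticks:
    - {"tx":0.001, "ty":-0.004, "tz":0.04}
    - {"tx":0.001, "ty":-0.004, "tz":0.08}
    - {"tx":0.001, "ty":-0.004, "tz":0.11}
    - {"tx":0.001, "ty":-0.004, "tz":0.13}
    - {"tx":0.001, "ty":-0.004, "tz":0.137}
    - {"tx":0.001, "ty":-0.004, "tz":0.137}
  aperture: 60

```text
clock: 2.75
position: [516.8, -278.1, 122.7]
ee_rot: [-0.131, 0.991, 0.0, -0.001]
contact_force: [0.5, 0.2, 0.7]
gripper_width: 60.0
grasp_force: 0.0
```

jog_arm:
  ticks:
    - {}
    - {}
    - {}
    - {}
    - {}
    - {}
  aperture: 20

```text
clock: 3.35
position: [518.4, -279.2, 125.3]
ee_rot: [-0.13, 0.991, -0.001, 0.002]
contact_force: [-0.2, 1.8, 6.4]
gripper_width: 28.5
grasp_force: 59.3
```

```bash
python3 -c "
from h import *
delta((516.5,-281.8,122),-1.314)"
```

```text
pos [ 518.4 -279.2  125.3] d [ 2.5 -2.   3.3] rz 0.005 alt 3.146 -3.137 F [-0.2  1.8  6.4] q [-0.22  0.44 -0.25  0.   -0.88 -1.09] t 3.35
```

Scaled: -130 mm / 1000 = -0.13, -125 mm / 1000 = -0.125.

jog_arm:
  ticks:
    - {"tz":-0.025}
    - {"tz":-0.06}
    - {"tz":-0.095}
    - {"tz":-0.125}
    - {"tz":-0.13}

```text
clock: 3.85
position: [518.8, -279.6, 257.7]
ee_rot: [-0.13, 0.991, -0.002, 0.004]
contact_force: [-0.4, -0.5, -1.4]
gripper_width: 28.0
grasp_force: 61.5
```

```bash
python3 -c "
from h import *
delta((528,118,250),1.536)"
```

```text
pos [ 518.8 -279.6  257.7] d [-111.5  381.8    6.7] rz 0.296 alt 3.437 -2.846 F [-0.4 -0.5 -1.4] q [-0.22  0.31 -0.07  0.   -1.17 -1.09] t 3.85
```

Scaled: 382 mm / 1000 = 0.382, 342 mm / 1000 = 0.342, 0.3 rad / 6.2832 = 0.0477.

jog_arm:
  ticks:
    - {"tx":-0.012, "ty":0.042, "az":0.0048}
    - {"tx":-0.025, "ty":0.085, "az":0.0095}
    - {"tx":-0.038, "ty":0.13, "az":0.0159}
    - {"tx":-0.05, "ty":0.172, "az":0.0207}
    - {"tx":-0.063, "ty":0.216, "az":0.0271}
    - {"tx":-0.076, "ty":0.26, "az":0.0318}
    - {"tx":-0.088, "ty":0.302, "az":0.0366}
    - {"tx":-0.1, "ty":0.342, "az":0.043}
    - {"tx":-0.111, "ty":0.382, "az":0.0477}
    - {"tx":-0.111, "ty":0.382, "az":0.0477}

```text
clock: 4.85
position: [525.4, 122.7, 251.6]
ee_rot: [0.017, 1.0, 0.0, -0.001]
contact_force: [-0.7, -0.5, -1.5]
gripper_width: 28.0
grasp_force: 61.6
```

```bash
python3 - <<'E'
from h import *
delta((528,118,250),1.536)
for n in("wrist","top","side"):
    c=cam(n);im=eyes.get_image(n);cv2.imwrite(f"pics/{n}2.png",im)
    print(n,"red");[print(*b) for b in blobs(im,(0,170,60),(6,255,255))]
    print("yel");[print(*b,onz(n,b[0],44,c)) for b in blobs(im,(20,90,100),(32,255,255))]
    print("green");[print(*b,onz(n,b[0],76,c)) for b in blobs(im,(60,80,20),(85,255,255))]
E
```

```text
pos [525.4 122.7 251.6] d [-2.8 -4.6  1.6] rz 0.0 alt 3.142 -3.142 F [-0.7 -0.5 -1.5] q [ 0.53  0.24 -0.2  -0.   -1.14 -2.13] t 4.85
wrist red
[253.6 265.5] [ 223  219   63   86 3879]
yel
[316.8 172.5] [299 156  36  34 419] [530.66129197 192.49205445  44.        ]
green
[274.8 173.6] [ 267  124   17  110 1499] [522.26337946 143.22513196  76.        ]
top red
[213.3  68.5] [208  63  12  12 117]
[144.8 220. ] [139 218  13   5  35]
[ 40.  377.4] [ 31 369  21  15 167]
yel
[153.2 172.9] [150 169   7   8  29] [640.62700144 150.67721321  44.        ]
[415.7 196.9] [411 194  10   6  34] [ 575.21830107 -404.00435836   44.        ]
[403.1 198.9] [397 197  13   5  21] [ 571.58067123 -376.48416996   44.        ]
[380.1 205.7] [363 200  34  11  83] [ 558.24550058 -325.86128191   44.        ]
[422.1 207. ] [419 205   6   6  25] [ 553.18779526 -415.14969871   44.        ]
[368.8 219.7] [342 209  53  22 413] [ 529.21784658 -299.10084924   44.        ]

[... 712 characters left out ...]
[366.1 138.3] [361 134  12  10  83]
[ 59.6 159.2] [ 41 147  40  26 301]
yel
[251.1 134.3] [249 132   5   5  15] [656.51454111 210.97881619  44.        ]
[203.2 145.1] [199 144  10   4  17] [530.8239135  210.48508644  44.        ]
[313.8 283.1] [311 279   7   8  16] [ 553.59816354 -267.51184512   44.        ]
[359.4 322.4] [352 315  16  15  86] [ 574.52277247 -352.20359099   44.        ]
green
[64.1  3.3] [57  0 18  7 57] [ 287.98353617 2155.9982917    76.        ]
[74.4 34.3] [ 61  12  28  45 636] [ 305.39470864 1346.20164304   76.        ]
[350.5 127.7] [345 123  12  10  98] [860.36534577  81.57077489  76.        ]
[219.3 147.4] [186 139  61  17 482] [545.57497484 128.52440864  76.        ]
```

View pics/wrist2.png

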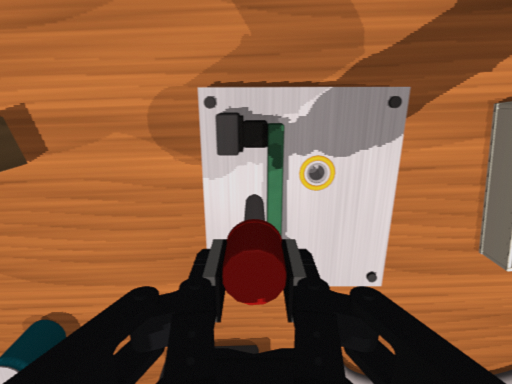

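View pics/side2.png

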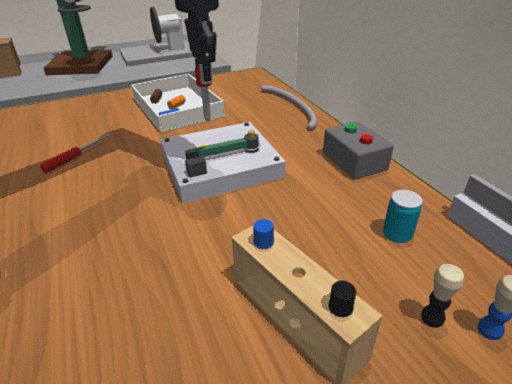

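Wrist view: the ring is at (317,172), the green arm spans x 267–284, and the pin tip is near (254,199). Side view: the pin is held upright, with its tip near (207,119). I'll check the tip position relative to the TCP, then work out the approach.

```bash
python3 - <<'E'
from h import *
im=cv2.imread("pics/wrist2.png");s=cv2.imread("pics/side2.png");t=cv2.imread("pics/top2.png")
cv2.imwrite("pics/crop.png",np.hstack([cv2.resize(im[180:230,225:285],None,fx=6,fy=6)[:300],cv2.resize(s[60:130,180:240],(300,300),interpolation=cv2.INTER_CUBIC)]))
c=cam("wrist")
p,e=tri(ray("wrist",(254.5,202),c),ray("side",(207.5,119)));print(p,e,arm.read_state()["position"])
for z in(145,150,155):print(onz("wrist",(254.5,202),z,c),onz("side",(207.5,119),z))
E
```

```text
[523.68115664 118.13550106 153.91244196] 2.1104674376068138 [525.24141755 118.57234521 252.0562063 ]
[527.91359956 117.92009099 145.        ] [527.55313816 135.87755013 145.        ]
[526.16330495 117.98017386 150.        ] [524.71422721 125.58029651 150.        ]
[524.41301034 118.04025674 155.        ] [521.87531627 115.28304289 155.        ]
```

View pics/crop.png

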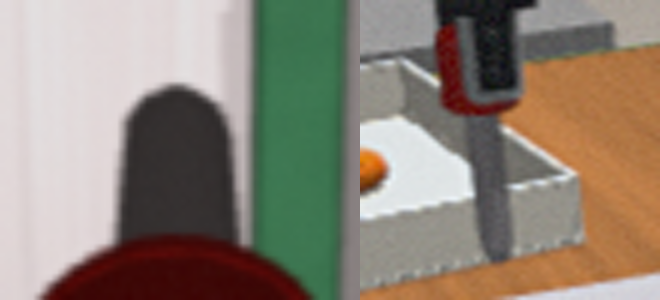

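```bash
python3 -c "
from h import *
delta((530.8,118.3,150),1.536)"
```

```text
pos [525.2 118.6 252.1] d [ -5.8   0.  102. ] rz -0.004 alt 3.138 -3.146 F [-0.3 -0.2 -1.7] q [ 0.52  0.24 -0.2  -0.   -1.14 -2.13] t 5.0
```

Scaled: 102 mm / 1000 = 0.102, 95 mm / 1000 = 0.095.

jog_arm:
  ticks:
    - {"tx":-0.006, "tz":0.03}
    - {"tx":-0.006, "tz":0.06}
    - {"tx":-0.006, "tz":0.082}
    - {"tx":-0.006, "tz":0.095}
    - {"tx":-0.006, "tz":0.102}
    - {"tx":-0.006, "tz":0.102}

```text
clock: 5.6
position: [531.5, 117.2, 150.3]
ee_rot: [0.02, 1.0, -0.001, -0.001]
contact_force: [-0.2, -0.0, -0.5]
gripper_width: 28.2
grasp_force: 61.6
```

```bash
python3 - <<'E'
from h import *
im=eyes.get_image("wrist");s=eyes.get_image("side")
cv2.imwrite("pics/j3.png",np.vstack([cv2.resize(im[120:270,200:360],(640,400))[:], cv2.resize(s[60:200,140:340],(640,200*448//448))]))
delta((530.8,194,150),1.536)
E
```

```text
pos [532.5 118.1 151.9] d [ 4.7 75.8  1.9] rz -0.005 alt 3.136 -3.147 F [-0.8  0.1 -1.1] q [ 0.52  0.34 -0.32  0.   -0.9  -2.13] t 5.7
```

View pics/j3.png

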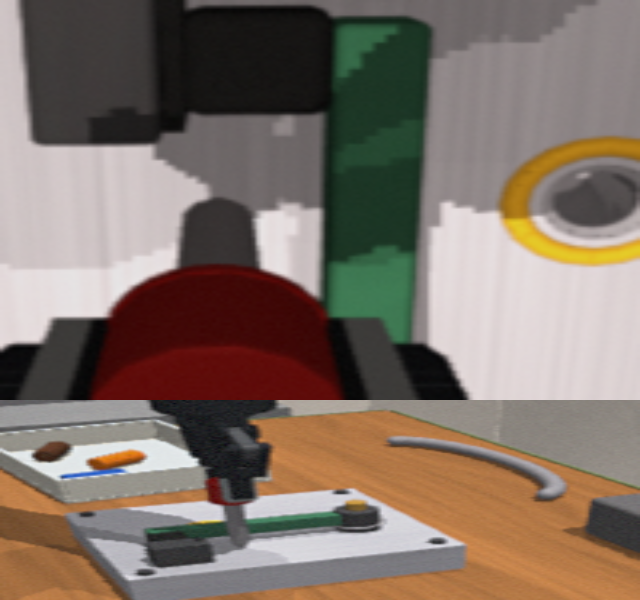

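The pin stands beside the arm, its tip at crop (218,200) and level with the hole's row, with the side view showing it just above the block. Now I push towards the hole.

Scaled: 76 mm / 1000 = 0.076, 74 mm / 1000 = 0.074.

jog_arm:
  ticks:
    - {"ty":0.01, "tz":0.001}
    - {"ty":0.02, "tz":0.001}
    - {"ty":0.03, "tz":0.001}
    - {"ty":0.04, "tz":0.001}
    - {"ty":0.048, "tz":0.001}
    - {"ty":0.055, "tz":0.001}
    - {"ty":0.062, "tz":0.001}
    - {"ty":0.068, "tz":0.001}
    - {"ty":0.074, "tz":0.001}
    - {"ty":0.076, "tz":0.001}

```text
clock: 6.7
position: [534.7, 194.8, 150.0]
ee_rot: [0.019, 1.0, -0.0, -0.0]
contact_force: [-1.7, -3.8, -1.9]
gripper_width: 28.3
grasp_force: 61.6
```

```bash
python3 - <<'E'
from h import *
delta((533.3,193,150),1.536)
c=cam("wrist");im=eyes.get_image("wrist");s=eyes.get_image("side");t=eyes.get_image("top")
cv2.imwrite("pics/t4.png",t);cv2.imwrite("pics/w4.png",im)
cv2.imwrite("pics/j4.png",np.hstack([cv2.resize(im[120:270,200:360],(400,375)),cv2.resize(s[60:200,140:290],(400,375))]))
K,R,tt=c
for z in(44,):
  for q in((530.5,192.7,44),(530.5,192.7,50)):
    v=K@(R@np.array(q)+tt);print("proj",v[:2]/v[2])
for n,i,cc in(("wrist",im,c),("side",s,None)):
    print(n);[print(*b,onz(n,b[0],44,cc)) for b in blobs(i,(20,90,80),(32,255,255)) ]
    [print("g",*b) for b in blobs(i,(60,80,20),(85,255,255),100)]
E
```

```text
pos [534.7 194.8 150. ] d [ 1.3 -1.9  0. ] rz -0.004 alt 3.137 -3.146 F [-1.7 -3.8 -1.9] q [ 0.63  0.38 -0.27 -0.   -0.92 -2.24] t 6.7
proj [252.22315801 194.23756799]
proj [252.18131388 196.60068044]
wrist
[234.7 197.2] [229 178  16  38 224] [532.45830774 178.5401363   44.        ]
g [288.9 194.4] [ 264  161   54   68 1575]
side
[199.6 147.3] [197 145   7   7  15] [519.82862572 203.96953407  44.        ]
[208.3 149.2] [201 144  13   9  34] [535.76977871 186.2421791   44.        ]
[320.2 288.6] [313 282  15  13  39] [ 556.818629   -280.45889637   44.        ]
[359.2 322.2] [352 314  16  16  90] [ 574.46586493 -351.83258282   44.        ]
g [74.4 34.1] [ 61  12  28  45 652]
g [226.  138.4] [208 133  37  12 299]
```

View pics/j4.png

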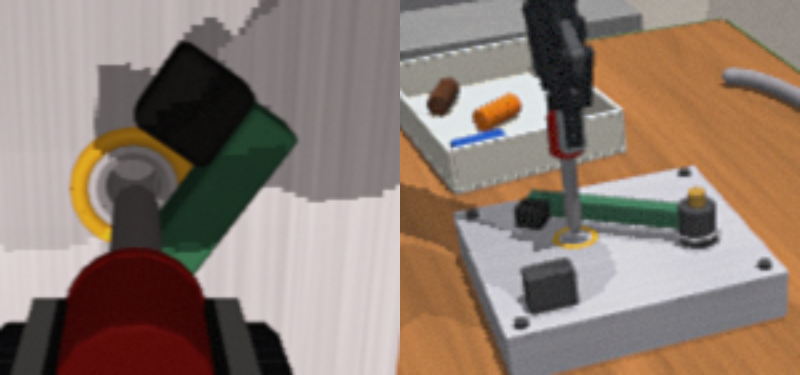

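The pin tip is over the ring: in the side crop the tip is at (574,237) and the ring centre at (576,238). In the wrist view the tip is about 1.5 mm too far in +y. I'll correct by −2 and start down.

Scaled: 15 mm / 1000 = 0.015, 12 mm / 1000 = 0.012.

jog_arm:
  ticks:
    - {"ty":-0.002}
    - {"ty":-0.002, "tz":0.003}
    - {"ty":-0.002, "tz":0.006}
    - {"ty":-0.002, "tz":0.009}
    - {"ty":-0.002, "tz":0.012}
    - {"ty":-0.002, "tz":0.015}
    - {"ty":-0.002, "tz":0.015}

```text
clock: 7.55
position: [534.7, 192.3, 134.6]
ee_rot: [0.02, 1.0, -0.0, -0.0]
contact_force: [-0.6, -3.1, -2.9]
gripper_width: 28.2
grasp_force: 61.6
```

```bash
python3 -c "
from h import *
delta((533.3,193,107),1.536);print(arm.read_state()['wrist_torque'])"
```

```text
pos [534.7 192.3 134.6] d [ 1.4  0.7 27.6] rz -0.005 alt 3.137 -3.146 F [-0.6 -3.1 -2.9] q [ 0.63  0.4  -0.29 -0.   -0.89 -2.24] t 7.55
[-1.03495112  0.41620952 -0.0235861 ]
```

The tip is about 10 mm below the mouth with no contact force, so I'm going on down.

Scaled: 26 mm / 1000 = 0.026, 23 mm / 1000 = 0.023.

jog_arm:
  ticks:
    - {"tz":0.004}
    - {"tz":0.008}
    - {"tz":0.012}
    - {"tz":0.016}
    - {"tz":0.02}
    - {"tz":0.023}
    - {"tz":0.026}
    - {"tz":0.026}

```text
clock: 8.35
position: [534.7, 192.3, 108.6]
ee_rot: [0.02, 1.0, -0.0, -0.0]
contact_force: [-1.4, -2.3, -3.0]
gripper_width: 28.2
grasp_force: 61.6
```

```bash
python3 -c "
from h import *
delta((533.3,193,107),1.536);print(arm.read_state()['wrist_torque'])"
```

```text
pos [534.7 192.3 108.6] d [1.4 0.7 1.6] rz -0.005 alt 3.137 -3.146 F [-1.4 -2.3 -3. ] q [ 0.63  0.43 -0.31 -0.   -0.83 -2.24] t 8.35
[-0.97981072  0.38467905  0.04204873]
```

Scaled: 2 mm / 1000 = 0.002, 1 mm / 1000 = 0.001.

jog_arm:
  ticks:
    - {"tz":0.001}
    - {"tz":0.002}
    - {"tz":0.002}

```text
clock: 8.65
position: [535.0, 192.6, 107.3]
ee_rot: [0.02, 1.0, 0.0, 0.0]
contact_force: [-1.9, -3.0, -1.2]
gripper_width: 28.2
grasp_force: 61.7
```

jog_arm:
  ticks:
    - {"tz":0.001}
    - {"tz":0.001}

```text
clock: 8.85
position: [535.3, 192.6, 107.2]
ee_rot: [0.019, 1.0, 0.0, 0.001]
contact_force: [-2.6, -2.8, 4.5]
gripper_width: 27.8
grasp_force: 62.2
```

It is on the floor of the hole. Releasing now.

jog_arm:
  ticks:
    - {}
    - {}
    - {}
    - {}
    - {}
  aperture: 56

```text
clock: 9.35
position: [535.2, 192.8, 106.3]
ee_rot: [0.02, 1.0, 0.0, 0.0]
contact_force: [0.3, -0.0, -0.8]
gripper_width: 56.1
grasp_force: 0.0
```

jog_arm:
  ticks:
    - {"tz":-0.015}
    - {"tz":-0.04}
    - {"tz":-0.075}
    - {"tz":-0.11}
    - {"tz":-0.13}
    - {"tz":-0.13}
    - {"tz":-0.13}

```text
clock: 10.05
position: [534.6, 192.5, 236.0]
ee_rot: [0.02, 1.0, 0.0, -0.0]
contact_force: [-0.7, -1.0, -0.7]
gripper_width: 56.1
grasp_force: 0.0
```

```bash
python3 - <<'E'
from h import *
im=eyes.get_image("wrist");s=eyes.get_image("side")
cv2.imwrite("pics/j5.png",np.hstack([cv2.resize(im,(400,300)),cv2.resize(s[60:200,140:290],(400,300))]))
E
```

```text
(no output)
```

View pics/j5.png

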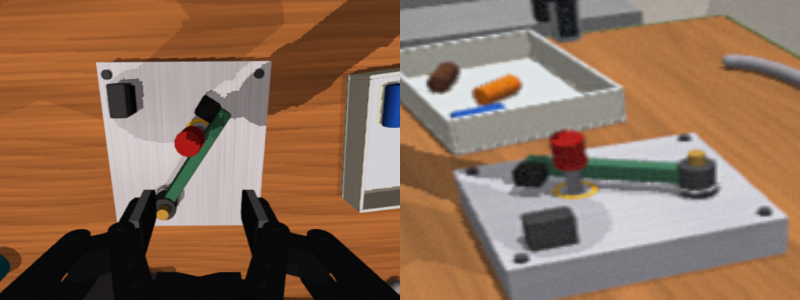

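The pin stands upright in the ringed hole (side crop (570,190)), the arm leans on it well away from the stop, and the gripper is clear.

```bash
python3 -c "
from bench import arm, eyes, job_done
print(job_done())"
```

```text
the job is handed in; nothing more can be done
None
```

The red pin is seated to the floor of the yellow-ringed hole, upright and released, holding the green arm open. The gripper is clear, and I handed the job in at about 10 s; no verdict was returned.

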